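Press a gearbox cover home with the bench locking clamp

ROBOT

A 6-joint arm with a two-finger parallel gripper is mounted at the origin on the work surface. World frame = base frame: x ahead of the robot, y to its left, z up, the work surface at z = 0. Lengths are in m, angles in degrees, forces in N, time in s.
With the tool pointing down it reaches from about 0.4 to 0.825 m from the base axis. Payload 7 kg.
Tool frame: the origin (TCP) lies at the very end of the fingers, on their centre line; the grasp point (between the pads) lies env.pinch_z behind it (env.pinch_z is the distance from the TCP to the grasp point, in m); z points along the fingers, y is the line along which they close (so a half turn about z gives the same grasp; the last joint's range is limited). The gripper opens to 88 mm and grips with 3 to 60 N. Pads are 19 mm wide; open, the fingers measure 130 mm over their backs; the gripper's body (78 mm by 193 mm) begins 47 mm behind the grasp point.
Start: joints at [88.241, 20.546, 0.682, 0, -70.136, -16.507], TCP at [0.212, 0.641, 0.227] pointing down, gripper open.
Joint ranges: [-176.03, 176.03], [-82.01, 121.73], [-58.28, 71.71], [-173.87, 95.51], [-174.79, -0.11], [-173.66, 173.66]. Speed limits (degrees/s): [136.94, 136.94, 172.46, 180, 180, 180].

INTERFACE

Orientations are given as [roll, pitch, yaw] about the fixed x, y, z axes, in that order (R = Rz(yaw) Ry(pitch) Rx(roll)).
In Python, from cell import env gives the robot as it stands.
- The arm moves only by the tool arm_command, never from a script. Its argument "targets" is a list of rows, each an object of numbers: "gripper": the gripper's target within -1 to 1 (shut at 1, half-way at 0, fully open at -1); "x", "y", "z": the shift along the tool's x, y, z in mm; "wx", "wy", "wz": the turn, a rotation vector about the tool's x, y, z in degrees. A call has 1 to 5 rows; each row is the pose to reach, as a shift and turn from the pose commanded when the call began, along the tool's axes at that moment; what a row does not reach only later rows make up. A row lasts 1/10 s, in which the tool goes at most 50 mm and 8.59 degrees, less where a joint would pass 70% of its speed; a pose out of reach is approached as far as the arm can. A call with a gripper value outside its range is refused whole. The fingers move at their own pace and stop on an object; the grip force is fixed at half the most. Time passes only in rows, so rows that repeat a pose let the fingers close. It gives the time, the measured TCP pose, the force, the opening and the grip force at its end, in the units of the state.
- env.get_state(): the state, without advancing time (a new reading comes with each control period).
- env.grab_frame(name): name is "scene" or "side" or "wrist"; returns a dict with "pixels" (384x512x3 uint8, blue, green, red), "fx", "fy", "cx", "cy" (pixels), "extrinsics" (4x4, takes a point from camera to world coordinates). Camera axes: x right, y up, looking along -z (the intrinsics and any distortion apply to the point x, -y, -z); pixel columns grow to the right and rows downward; lengths in m; the calibration is good to about 2 mm. The wrist camera is an equidistant fisheye: a pixel r from the principal point sees the ray r / f radians off the axis. A picture is of the moment at which its call begins. There is no depth.
- env.hand_in(): hands the job in; it is judged then, once.
The state is a dict: "time": time; "joints": joint angles; "dq": joint speeds; "joint_torque": joint torques, N m; "tcp_pos": TCP position; "tcp_rot": TCP orientation; "wrist_force": force on the tool from outside, world axes, zero at the start; "torque": the same for the moment, N m; "grip_width": opening from 0.0 (shut) to 1.0 (fully open); "grasp_force": force on a finger pad.
Only numpy, scipy, OpenCV 4.12 (cv2) and the standard library are available. Lean on these libraries where they do the work, as an engineer would, in place of code of your own. Each camera call takes 0.05 s, during which the arm holds its last target. There are 200 camera calls.

TASK

One of the two gearboxes has a round cover still standing proud. Set that gearbox in the open mouth of the bench locking clamp, nose against the end stop and its cover centred under the jaw pad, and press the clamp's handle down over centre until it locks by itself and the cover is fully home; take your hand off for a moment so that you see it hold. Then flick the release lever to free the clamp so that it springs open, and leave the gearbox standing there; do not disturb the finished gearbox or the other things on the bench.

Things in the scene. Friction and masses are not known exactly. Their poses are not given: they have to be found in the camera images.
- gearbox_mid (a point): Centre (half-way up) of the gearbox to press: loose grey steel block 120 long (its x) x 56 wide (y) x 40 high, about 0.5 kg. +x is the tail, with a 10 mm shaft stub 22 mm long at mid height. The round cover lies on top, centred 32 mm from the middle towards -x (nose). Grip it across the width behind the cover, about 42 mm from the middle towards the tail, to stay clear of the jaw.
- cover_top (a point): Centre of the top face of that gearbox's round aluminium cover, 46 mm across, rim 4 mm thick. It stands proud: a 10 mm gap shows under the rim, so its top is 54 mm above the gearbox's underside (44 mm once home). Axes as the gearbox.
- cover (a joint): How far that cover has been pushed in, m: 0 = proud, 0.010 = fully home (rim on the housing). It sticks with about 12 N of friction and stays where it is pushed.
- finished_mid (a point): Centre (half-way up) of the finished gearbox: same housing and axes, but its cover is already home (top 44 mm above the underside). Leave it alone.
- seat (a point): Point on the clamp's base plate (top 6 mm above the bench) under the jaw pad, where the cover's centre belongs, the gearbox's x along this x. x points out of the mouth, away from the handles; z up. The clamp is fixed. The plate is 90 mm wide, from 305 mm behind (-x) to 60 mm in front. The jaw leaves 68 mm free above the plate when open; its arm ends about 14 mm in front of here.
- stop (a point): Middle of the lower edge of the end stop's face, 30 mm behind the seat (-x), on the plate; the stop is 60 mm wide, 26 mm high. With the gearbox's nose touching it or up to 4 mm off, the cover is centred within 2 mm. Axes as the seat.
- jaw_pad (a point): Centre of the lower face of the round sprung jaw pad (24 mm across) at the end of the upper jaw; about 74 mm above the bench when open. It swings down as the handle is pressed. The open jaw arm reaches up to about 125 mm above the bench.
- handle (a joint): Angle of the clamp's upper handle, rad: 0 = open (sloping up 0.50 rad), 0.50 = pressed down level against its stop. Dead centre is at 0.42: let go before that, it springs open; past it, it snaps down and stays locked. Pressing near its end takes about 5 to 10 N.
- handle_end (a point): Point on the upper face of the handle's grip, 20 mm before its tip; about 152 mm above the bench when open, 98 mm locked. The handle is 135 mm long and 28 mm wide, with a dark rubber grip, and points away from the mouth. Its x axis runs along the handle towards the pivot.
- handle_pivot (a point): Pivot of the upper handle: 160 mm behind the seat (-x), 90 mm above the bench. The handle_end point lies 115 mm from it along the handle and 8 mm above the handle's centre line. Axes as the seat.
- release (a joint): Angle of the release lever, rad: 0 = at rest, 0.55 = pressed fully down. Pressing it past about 0.25 lifts the locked handle back over centre and the clamp springs open. It springs back to 0 when let go.
- release_end (a point): Point on the upper face of the release lever's paddle, 18 mm before its free end, 66 mm above the bench at rest. The paddle is a level steel plate 45 mm long, 30 mm wide, sticking out beyond the tip of the locked handle. Its pivot lies 60 mm from here towards the mouth. This point goes down about 30 mm when fully pressed, which takes about 3 to 5 N with the clamp locked.
- driver: A screwdriver lying on the bench beyond the work. Bystander; origin on its underside.
- tin: A closed can, 66 mm across, 55 mm high, standing on the bench. Bystander; origin at the centre of its underside.

How it is judged (in metres and radians):
On the way, in this order (a step that is already met when the one before it is completed fails the run):
1. the gearbox stands upright on the clamp's plate with its cover centred under the open jaw (within 10 mm) and not yet pressed (horizontal distance between cover_top and seat below 0.01 m and z of gearbox_mid in the frame of seat below 0.0225 m and angle between gearbox_mid's own z axis and vertical below 0.06 rad and value of joint handle below 0.12 rad and value of joint cover below 0.004 m), for 0.2 s.
2. the clamp is locked on the gearbox by itself, cover home, with the fingers off everything (value of joint handle above 0.45 rad and value of joint cover above 0.0085 m and horizontal distance between cover_top and seat below 0.012 m and contact force between the fingers and anything else below 0.2 N), for 0.3 s.
3. the release lever is flicked down (value of joint release above 0.15 rad).
At the end, for the whole second after the job is handed in: The clamp is open again (handle below 0.12 rad, release lever back below 0.1 rad), the cover is home (pushed in more than 8.5 of 10 mm), and the gearbox stands upright (within 0.06 rad) on the clamp's plate with its cover within 15 mm of the seat point (value of joint handle below 0.12 rad and value of joint release below 0.1 rad and value of joint cover above 0.0085 m and horizontal distance between cover_top and seat below 0.015 m and z of gearbox_mid in the frame of seat below 0.0225 m and angle between gearbox_mid's own z axis and vertical below 0.06 rad); the robot touches nothing.
It fails at once if the finished gearbox is moved more than 25 mm (distance of finished_mid from where it was at the start of the episode above 0.025 m).
It fails at once if the screwdriver or the can is moved more than 40 mm (distance of any of driver, tin from where it was at the start of the episode above 0.04 m).
It also fails if it takes over 61 s, if anything falls off the work surface, if the arm or the gripper's body presses on something with over 40 N, if the wrist force passes 120 N, or if a joint passes its speed limit or range.

## Working session

There is one attempt and no reset: what is moved stays moved. The work goes in short steps, Python scripts to look and compute and a tool call to move; the robot and the scene stay as the last step left them, time stands still between calls to the robot, and variables do not carry over. Pictures are saved under pics/ and viewed, at most 14 in all, crops included, and the job is handed in when it is done.

Besides the shell and the picture viewer there is one more tool, called after "Emit:" as a command line: name --argument value ..., lists and objects as JSON in quotes. arm_command: Moves the arm, as the interface text tells. Its arguments: {"type":"object","properties":{"targets":{"type":"array"}},"required":["targets"]}

```bash
mkdir -p pics; ls; python3 - <<'E'
from cell import env
import cv2,numpy as np
for n in ["scene","side","wrist"]:
    f=env.grab_frame(n); cv2.imwrite(f"pics/{n}0.png",f["pixels"]); print(n,f["fx"],f["fy"],f["cx"],f["cy"],np.round(f["extrinsics"],3).tolist())
    np.savez(f"pics/{n}0.npz",**f)
print(env.get_state(),env.pinch_z)
E
```

```text
pics
scene 468.4546720400242 468.4546720400242 259.07041654838804 191.03160845518133 [[0.884, -0.387, 0.26, 0.839], [0.467, 0.737, -0.489, -0.482], [-0.002, 0.554, 0.832, 0.981], [0.0, 0.0, 0.0, 1.0]]
side 409.41549823462475 409.41549823462475 254.48778667770432 195.58334440095476 [[0.931, 0.225, -0.287, 0.266], [-0.364, 0.62, -0.695, -0.746], [0.021, 0.751, 0.659, 0.861], [0.0, 0.0, 0.0, 1.0]]
wrist 297.3186396354542 297.3186396354542 251.75343457718688 192.45581131859706 [[-0.313, 0.91, 0.273, 0.286], [-0.95, -0.3, -0.089, 0.617], [0.001, -0.287, 0.958, 0.383], [0.0, 0.0, 0.0, 1.0]]
{'time': 0.15, 'joints': array([ 8.82423252e+01,  2.05819503e+01,  6.46515572e-01, -1.41499839e-02,
       -7.01340823e+01, -1.65080315e+01]), 'dq': array([-0.09053636, -0.17061317,  0.14907014,  0.1000242 ,  0.00634331,
        0.1551308 ]), 'joint_torque': array([-9.09370410e-04, -5.83274388e+01,  2.93292600e+01,  7.00125217e+00,
        8.84044392e-03, -1.12015091e-04]), 'tcp_pos': array([0.21146199, 0.64065098, 0.22584531]), 'tcp_rot': array([ 1.79929568e+02, -6.99962812e-03, -1.82705185e+01]), 'wrist_force': array([ 0.03627962,  0.28389102, -0.012551  ]), 'torque': array([0.00914079, 0.05476596, 0.03031423]), 'grasp_force': 0.0, 'grip_width': 0.9994078120092891} 0.0188
```

View pics/scene0.png

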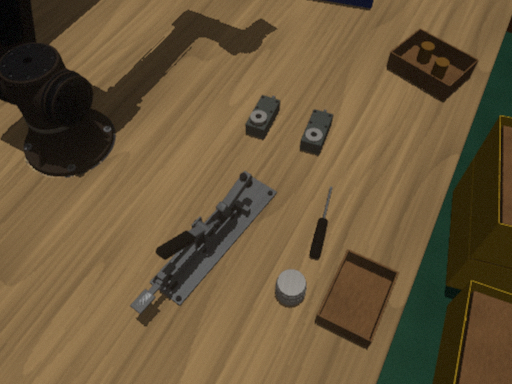

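View pics/side0.png

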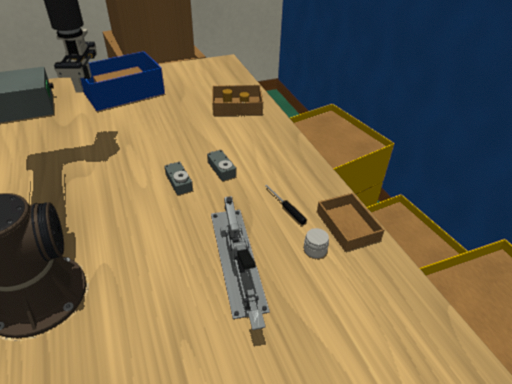

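The scene view shows gearboxes at about (263,116) and (316,131), and the clamp from (255,185) at the mouth to (150,298) at the paddle. The screwdriver is at (320,225) and the can at (291,288). I'll zoom in for detail.

```bash
python3 - <<'E'
import cv2,numpy as np
s=cv2.imread("pics/scene0.png");d=cv2.imread("pics/side0.png")
def c(im,x,y,w,h,k): return cv2.convertScaleAbs(cv2.resize(im[y:y+h,x:x+w],None,fx=k,fy=k,interpolation=cv2.INTER_CUBIC),alpha=1.6)
a=np.hstack([c(s,240,85,100,75,4),c(d,155,140,100,75,4)])
b=np.hstack([c(s,125,165,160,120,2.5),c(d,190,190,100,75,4)])
cv2.imwrite("pics/z1.png",np.vstack([a,b]))
cv2.imwrite("pics/z2.png",np.hstack([c(s,125,165,160,160,2.5),c(d,195,190,80,160,2.5), ]))
E
```

```text
(no output)
```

View pics/z1.png

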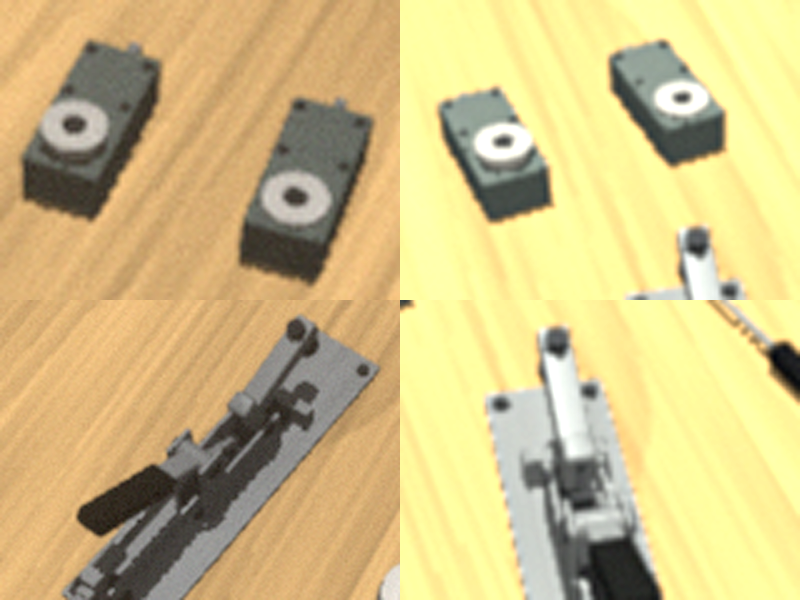

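View pics/wrist0.png

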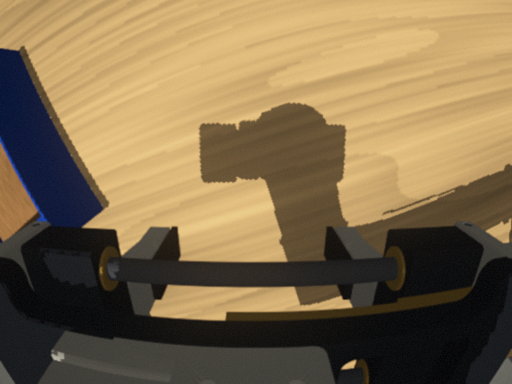

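The left gearbox in the scene view has the shadowed gap, so it is the proud one; its cover is at about scene (258.5,116) and side (181,176). The wrist view shows only bare bench. Next I'll fit the clamp and gearbox poses to the corner pixels.

```bash
cat > h.py <<'E'
import numpy as np
from scipy.optimize import least_squares
def load(n): return dict(np.load(f"pics/{n}.npz"))
def proj(f,P):
    T=np.linalg.inv(f["extrinsics"]);c=np.atleast_2d(P)@T[:3,:3].T+T[:3,3]
    return np.c_[f["cx"]+f["fx"]*c[:,0]/-c[:,2], f["cy"]-f["fy"]*c[:,1]/-c[:,2]]
def ray(f,px,z):
    d=np.array([(px[0]-f["cx"])/f["fx"],-(px[1]-f["cy"])/f["fy"],-1]);E=f["extrinsics"]
    d=E[:3,:3]@d;o=E[:3,3];return o+d*(z-o[2])/d[2]
def place(p,L):
    c,s=np.cos(p[2]),np.sin(p[2]);L=np.atleast_2d(L)
    return np.c_[p[0]+c*L[:,0]-s*L[:,1],p[1]+s*L[:,0]+c*L[:,1],L[:,2]]
def fit(obs,p0):  # obs: list of (frame, local pts, pixels)
    r=lambda p:np.concatenate([(proj(f,place(p,L))-np.array(q)).ravel() for f,L,q in obs])
    s=least_squares(r,p0,loss="soft_l1");return s.x,r(s.x).reshape(-1,2)
E
python3 - <<'E'
from h import *
S,D=load("scene0"),load("side0")
for n,q in [("noseL",(246.2,123.8)),("tailL",(263,95.5)),("tailR",(280,100.5)),("noseR",(264.2,128))]: print(n,ray(S,q,.04).round(3))
for q in [(165,165.7),(179.2,162.5),(192,181.2),(177,185)]: print(ray(D,q,.04).round(3))
print("cover",ray(S,(258.5,116.2),.054).round(4),ray(D,(180.7,175.7),.054).round(4))
for q in [(245,171.8),(276.2,193),(180,302),(151,284)]: print("plate",ray(S,q,.006).round(3))
for q in [(211.7,214.2),(240,210.5),(267,312),(236,318)]: print("plate",ray(D,q,.006).round(3))
E
```

```text
noseL [0.413 0.246 0.04 ]
tailL [0.404 0.36  0.04 ]
tailR [0.455 0.365 0.04 ]
noseR [0.462 0.256 0.04 ]
[0.4   0.357 0.04 ]
[0.448 0.359 0.04 ]
[0.463 0.249 0.04 ]
[0.414 0.247 0.04 ]
cover [0.4354 0.2744 0.054 ] [0.4331 0.2708 0.054 ]
plate [0.474 0.127 0.006]
plate [0.574 0.106 0.006]
plate [ 0.517 -0.243  0.006]
plate [ 0.437 -0.238  0.006]
plate [0.486 0.119 0.006]
plate [0.571 0.105 0.006]
plate [ 0.512 -0.25   0.006]
plate [ 0.437 -0.239  0.006]
```

View pics/z2.png

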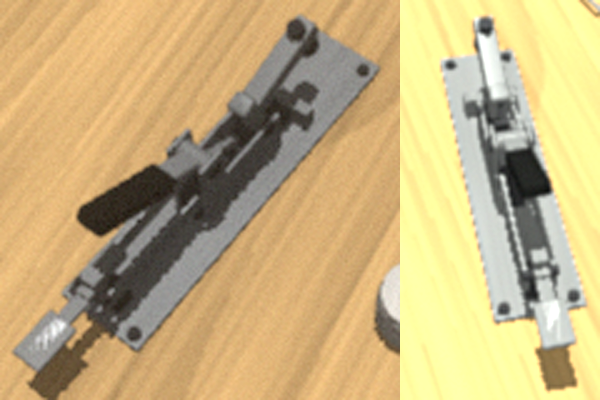

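```bash
python3 - <<'E'
from h import *
S,D=load("scene0"),load("side0")
a,b,h=.06,-.028,.04
C={"nl":(-.06,-.028,.04)}
# gearbox: local +x tail; left in image (small world x)= +y local when tail along +Y
NL,TL,TR,NR=(-.06,.028,.04),(.06,.028,.04),(.06,-.028,.04),(-.06,-.028,.04)
nl,nr=(-.06,.028,0),(-.06,-.028,0); cv=(-.032,0,.054)
p,r=fit([(S,[NL,TL,TR,NR,nl,nr,cv],[(246.2,123.8),(263,95.5),(280,100.5),(264.2,128),(246.2,135),(263.8,139.2),(258.5,116.2)]),
 (D,[TL,TR,NR,NL,nl,nr,cv],[(165,165.7),(179.2,162.5),(192,181.2),(177,185),(178,194.5),(192.2,190),(180.7,175.7)])],[.434,.305,1.6])
print("gear",p.round(4),np.degrees(p[2]),"\n",r.round(1).tolist(),"cover",place(p,cv))
ML,MR,RL,RR=(.06,.045,.006),(.06,-.045,.006),(-.305,.045,.006),(-.305,-.045,.006)
p,r=fit([(S,[MR,RR,RL],[(276.2,193),(179.8,304),(151,283)]),
 (D,[ML,MR,RL,RR],[(212,215),(240.2,211.2),(233.8,318.8),(268,311.2)])],[.52,.06,1.5])
print("seat",p.round(4),np.degrees(p[2]),"\n",r.round(1).tolist())
for n,L in dict(pad=(0,0,.074),armtop=(0,0,.125),stop=(-.03,0,.006),hend=(-.16-.115*np.cos(.5)-.008*np.sin(.5),0,.152),htip=(-.16-.135*np.cos(.5),0,.155),rel=(-.335,0,.066)).items():
  P=place(p,L);print(n,P.round(3),proj(S,P).round(1),proj(D,P).round(1))
for q in [((125+45/2.5),(165+343/2.5))]: print("paddle",ray(S,q,.066))
print("paddleD",ray(D,(195+157/2.5,190+325/2.5),.066), "tin",ray(S,(291,280),.055),"driver",ray(S,(320,235),.01))
E
```

```text
gear [0.4325 0.3066 1.6709] 95.73521214628869 
 [[-1.2, 0.3], [-1.2, -1.4], [0.5, -1.0], [0.3, 2.0], [-0.8, -1.1], [0.6, 0.6], [0.1, -0.1], [-0.9, -1.0], [1.1, -2.1], [1.1, -0.3], [-0.9, 0.8], [-0.6, 1.0], [1.9, 0.5], [0.5, -0.9]] cover [[0.43565812 0.27479826 0.054     ]]
seat [0.5208 0.0571 1.4226] 81.50992115564564 
 [[0.7, -1.0], [-0.5, 2.1], [-2.2, -0.2], [-1.0, -1.7], [0.2, -2.0], [-0.2, -0.4], [2.5, 0.2]]
pad [[0.521 0.057 0.074]] [[247.4 183.8]] [[228.9 208.1]]
armtop [[0.521 0.057 0.125]] [[246.9 171. ]] [[228.5 194.4]]
stop [[0.516 0.027 0.006]] [[240.7 207.7]] [[231.2 232.5]]
hend [[ 0.482 -0.205  0.152]] [[165.1 250.9]] [[249.4 262.4]]
htip [[ 0.48  -0.218  0.155]] [[160.  255.3]] [[250.8 266.3]]
rel [[ 0.471 -0.274  0.066]] [[148.8 294.7]] [[255.6 311.4]]
paddle [ 0.47022872 -0.29279219  0.066     ]
paddleD [ 0.46790281 -0.29586851  0.066     ] tin [ 0.71355502 -0.10515932  0.055     ] driver [0.71888595 0.04628202 0.01      ]
```

```bash
cat >> h.py <<'E'
def move(tgt,yaw_t,env,quiet=False):  # tgt world TCP, yaw deg -> tool shift mm, turn deg
    from scipy.spatial.transform import Rotation as Ro
    s=env.get_state();R=Ro.from_euler("xyz",s["tcp_rot"],degrees=True)
    d=R.inv().apply(np.array(tgt)-s["tcp_pos"])*1000
    w=(R.inv()*Ro.from_euler("xyz",[180,0,yaw_t],degrees=True)).as_rotvec(degrees=True)
    print("t",round(s["time"],2),"tcp",s["tcp_pos"].round(4),s["tcp_rot"].round(2),"-> mm",d.round(1),"turn",w.round(2))
E
python3 - <<'E'
from cell import env
from h import *
S=load("scene0")
for q in [(263,85+0),(240+75,85+100/4),(240+245/4,85+230/4),(240+325/4,85+250/4)]: print(ray(S,q,.04).round(3))
move([.4283,.3484,.16],-84.3,env)
E
```

```text
[0.385 0.397 0.04 ]
[0.555 0.378 0.04 ]
[0.57  0.256 0.04 ]
[0.623 0.265 0.04 ]
t 0.15 tcp [0.2115 0.6407 0.2258] [ 1.7993e+02 -1.0000e-02 -1.8270e+01] -> mm [297.5 209.5  66.1] turn [ 6.000e-02 -5.000e-02  6.603e+01]
```

Emit:
arm_command --targets '[{"x":37,"y":26,"z":8,"wz":8.2,"gripper":-1},{"x":74,"y":52,"z":16,"wz":16.5,"gripper":-1},{"x":111,"y":78,"z":25,"wz":24.7,"gripper":-1},{"x":148,"y":105,"z":33,"wz":33,"gripper":-1},{"x":185,"y":131,"z":41,"wz":41,"gripper":-1}]'

```text
invalid input
```

```bash
python3 - <<'E'
from cell import env
from h import *
move([.4283,.3484,.16],-84.3,env)
E
```

```text
t 0.15 tcp [0.2115 0.6407 0.2258] [ 1.7993e+02 -1.0000e-02 -1.8270e+01] -> mm [297.5 209.5  66.1] turn [ 6.000e-02 -5.000e-02  6.603e+01]
```

Emit:
arm_command --targets '[{"gripper":-1,"x":37,"y":26,"z":8,"wx":0,"wy":0,"wz":8.2},{"gripper":-1,"x":74,"y":52,"z":16,"wx":0,"wy":0,"wz":16.5},{"gripper":-1,"x":111,"y":78,"z":25,"wx":0,"wy":0,"wz":24.7},{"gripper":-1,"x":148,"y":105,"z":33,"wx":0,"wy":0,"wz":33},{"gripper":-1,"x":185,"y":131,"z":41,"wx":0,"wy":0,"wz":41}]'

```text
time: 0.65
tcp_pos: [0.3468, 0.4568, 0.1851]
tcp_rot: [180.0, -0.0, -59.6]
wrist_force: [1.7, 1.0, -0.0]
grip_width: 0.999
grasp_force: 0.0
```

```bash
python3 - <<'E'
from cell import env
from h import *
move([.4283,.3484,.16],-84.3,env)
E
```

```text
t 0.65 tcp [0.3468 0.4568 0.1851] [ 1.7999e+02 -1.0000e-02 -5.9580e+01] -> mm [134.8 -15.4  25.2] turn [ 1.000e-02 -1.000e-02  2.472e+01]
```

Emit:
arm_command --targets '[{"gripper":-1,"x":45,"y":-5,"z":8,"wx":0,"wy":0,"wz":8.2},{"gripper":-1,"x":90,"y":-10,"z":16,"wx":0,"wy":0,"wz":16.5},{"gripper":-1,"x":135,"y":-15,"z":25,"wx":0,"wy":0,"wz":25},{"gripper":-1,"x":135,"y":-15,"z":25,"wx":0,"wy":0,"wz":25},{"gripper":-1,"x":135,"y":-15,"z":25,"wx":0,"wy":0,"wz":25}]'

```text
time: 1.15
tcp_pos: [0.4286, 0.3491, 0.1603]
tcp_rot: [180.0, -0.0, -84.4]
wrist_force: [-1.2, 1.1, 0.3]
grip_width: 1.002
grasp_force: 0.0
```

```bash
python3 - <<'E'
from cell import env
from h import *
import cv2
f=env.grab_frame("wrist"); np.savez("pics/wrist1.npz",**f); cv2.imwrite("pics/wrist1.png",cv2.convertScaleAbs(cv2.resize(f["pixels"],(800,600),interpolation=cv2.INTER_CUBIC),alpha=1.5))
move([.4283,.3484,.16],-84.3,env)
E
```

```text
t 1.2 tcp [0.4283 0.3501 0.1606] [-1.7999e+02  1.0000e-02 -8.4260e+01] -> mm [1.7 0.2 0.6] turn [-0.01  0.01  0.04]
```

View pics/wrist1.png

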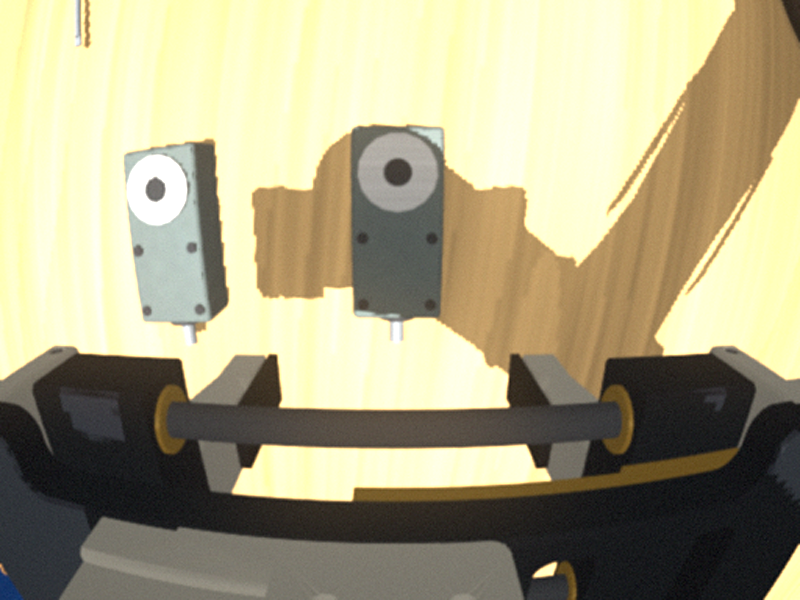

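The wrist view shows the proud gearbox straight ahead, with its cover at (398,172) in the 800-wide image and its top corners at (352,127), (443,127), (440,317) and (355,316). The finished gearbox is to the left.

```bash
cat >> h.py <<'E'
def wproj(f,P):
    T=np.linalg.inv(f["extrinsics"]);c=np.atleast_2d(P)@T[:3,:3].T+T[:3,3]
    v=np.c_[c[:,0],-c[:,1],-c[:,2]];rr=np.hypot(v[:,0],v[:,1]);th=np.arctan2(rr,v[:,2])
    return np.c_[f["cx"]+f["fx"]*th*v[:,0]/rr, f["cy"]+f["fy"]*th*v[:,1]/rr]
def wfit(f,L,q,p0):
    r=lambda p:(wproj(f,place(p,L))-np.array(q)).ravel()
    s=least_squares(r,p0);return s.x,r(s.x).reshape(-1,2)
E
python3 - <<'E'
from cell import env
from h import *
f=load("wrist1");k=1.5625
L=[(-.06,.028,.04),(-.06,-.028,.04),(.06,-.028,.04),(.06,.028,.04),(-.032,0,.054)]
q=np.array([(443,127),(352,127),(355,316),(440,317),(398,172)])/k
p,r=wfit(f,L,q,[.4325,.3066,1.67]);print(p.round(4),np.degrees(p[2]).round(2),r.round(1).tolist())
print("cam",f["extrinsics"][:3,3])
yaw=np.degrees(p[2])-180
for z in (.08,.011): move([p[0]+.042*np.cos(p[2]),p[1]+.042*np.sin(p[2]),z],yaw,env)
E
```

```text
[0.4306 0.3079 1.6699] 95.68 [[1.4, -1.2], [-1.3, -1.3], [-1.1, 1.9], [1.0, 1.3], [-0.1, -0.3]]
cam [0.43643062 0.2725866  0.31785437]
t 1.2 tcp [0.4283 0.3501 0.1606] [-1.7999e+02  1.0000e-02 -8.4260e+01] -> mm [ 0.3  1.9 80.6] turn [-0.01  0.01  0.06]
t 1.2 tcp [0.4283 0.3501 0.1606] [-1.7999e+02  1.0000e-02 -8.4260e+01] -> mm [  0.3   2.  149.6] turn [-0.01  0.01  0.06]
```

Emit:
arm_command --targets '[{"gripper":-1,"x":0,"y":2,"z":45,"wx":0,"wy":0,"wz":0},{"gripper":-1,"x":0,"y":2,"z":90,"wx":0,"wy":0,"wz":0},{"gripper":-1,"x":0,"y":2,"z":125,"wx":0,"wy":0,"wz":0},{"gripper":-1,"x":0,"y":2,"z":149,"wx":0,"wy":0,"wz":0},{"gripper":-1,"x":0,"y":2,"z":149,"wx":0,"wy":0,"wz":0}]'

```text
time: 1.7
tcp_pos: [0.4241, 0.3492, 0.0085]
tcp_rot: [179.8, -0.3, -84.1]
wrist_force: [0.2, -0.5, 0.5]
grip_width: 0.998
grasp_force: 0.0
```

Emit:
arm_command --targets '[{"gripper":1,"x":0,"y":0,"z":0,"wx":0,"wy":0,"wz":0},{"gripper":1,"x":0,"y":0,"z":0,"wx":0,"wy":0,"wz":0},{"gripper":1,"x":0,"y":0,"z":0,"wx":0,"wy":0,"wz":0},{"gripper":1,"x":0,"y":0,"z":0,"wx":0,"wy":0,"wz":0},{"gripper":1,"x":0,"y":0,"z":0,"wx":0,"wy":0,"wz":0}]'

```text
time: 2.2
tcp_pos: [0.4264, 0.3506, 0.0126]
tcp_rot: [-179.9, 0.1, -84.3]
wrist_force: [-2.3, 0.6, 5.7]
grip_width: 0.632
grasp_force: 30.0
```

Emit:
arm_command --targets '[{"gripper":1,"x":0,"y":0,"z":0,"wx":0,"wy":0,"wz":0},{"gripper":1,"x":0,"y":0,"z":0,"wx":0,"wy":0,"wz":0},{"gripper":1,"x":0,"y":0,"z":0,"wx":0,"wy":0,"wz":0}]'

```text
time: 2.5
tcp_pos: [0.4264, 0.3506, 0.0126]
tcp_rot: [-179.9, 0.1, -84.3]
wrist_force: [-2.0, -0.1, 6.7]
grip_width: 0.637
grasp_force: 30.0
```

Emit:
arm_command --targets '[{"gripper":1,"x":0,"y":0,"z":-10,"wx":0,"wy":0,"wz":0},{"gripper":1,"x":0,"y":0,"z":-40,"wx":0,"wy":0,"wz":0},{"gripper":1,"x":0,"y":0,"z":-80,"wx":0,"wy":0,"wz":0},{"gripper":1,"x":0,"y":0,"z":-110,"wx":0,"wy":0,"wz":0},{"gripper":1,"x":0,"y":0,"z":-110,"wx":0,"wy":0,"wz":0}]'

```text
time: 3.0
tcp_pos: [0.4276, 0.3519, 0.1264]
tcp_rot: [-179.7, 0.3, -84.2]
wrist_force: [0.7, 0.8, -3.6]
grip_width: 0.633
grasp_force: 30.0
```

```bash
python3 - <<'E'
from cell import env
from h import *
move([.5408,.1906,.122],-98.5,env); print(env.get_state()["grip_width"],env.get_state()["wrist_force"])
E
```

```text
t 3.0 tcp [0.4276 0.3519 0.1264] [-179.71    0.32  -84.24] -> mm [171.9 -96.4   3.9] turn [-0.25  0.35 14.26]
0.63285518929029 [ 0.73948796  0.79647102 -3.60103662]
```

Emit:
arm_command --targets '[{"gripper":1,"x":34,"y":-19,"z":0,"wx":0,"wy":0,"wz":3},{"gripper":1,"x":69,"y":-38,"z":0,"wx":0,"wy":0,"wz":6},{"gripper":1,"x":103,"y":-58,"z":0,"wx":0,"wy":0,"wz":9},{"gripper":1,"x":138,"y":-77,"z":0,"wx":0,"wy":0,"wz":12},{"gripper":1,"x":172,"y":-96,"z":0,"wx":0,"wy":0,"wz":14.3}]'

```text
time: 3.5
tcp_pos: [0.5385, 0.1866, 0.1206]
tcp_rot: [179.9, -0.1, -98.7]
wrist_force: [0.9, -0.5, -4.2]
grip_width: 0.634
grasp_force: 30.0
```

Emit:
arm_command --targets '[{"gripper":1,"x":0,"y":0,"z":0,"wx":0,"wy":0,"wz":0},{"gripper":1,"x":0,"y":0,"z":0,"wx":0,"wy":0,"wz":0},{"gripper":1,"x":0,"y":0,"z":0,"wx":0,"wy":0,"wz":0}]'

```text
time: 3.8
tcp_pos: [0.538, 0.1884, 0.1209]
tcp_rot: [179.9, -0.0, -98.6]
wrist_force: [-0.1, 0.6, -3.5]
grip_width: 0.635
grasp_force: 30.0
```

```bash
python3 - <<'E'
from cell import env
from h import *
import cv2
f=env.grab_frame("wrist"); np.savez("pics/wrist2.npz",**f); cv2.imwrite("pics/wrist2.png",cv2.convertScaleAbs(cv2.resize(f["pixels"],(800,600),interpolation=cv2.INTER_CUBIC),alpha=1.5))
move([.5408,.1906,.122],-98.5,env)
for L in [(.06,.045,.006),(.06,-.045,.006),(-.03,.03,.032),(-.03,-.03,.032),(0,0,.125)]: print(L,wproj(f,place([.5208,.0571,1.4226],L))*1.5625)
E
```

```text
t 3.85 tcp [0.5381 0.1889 0.1211] [ 1.7995e+02 -2.0000e-02 -9.8520e+01] -> mm [-2.1 -2.5 -0.9] turn [ 0.05 -0.02 -0.02]
(0.06, 0.045, 0.006) [[466.36556405 173.4442599 ]]
(0.06, -0.045, 0.006) [[312.38282083 173.862957  ]]
(-0.03, 0.03, 0.032) [[445.53337623  10.77504378]]
(-0.03, -0.03, 0.032) [[331.91086031  11.32338907]]
(0, 0, 0.125) [[385.99768462   3.5689668 ]]
```

View pics/wrist2.png

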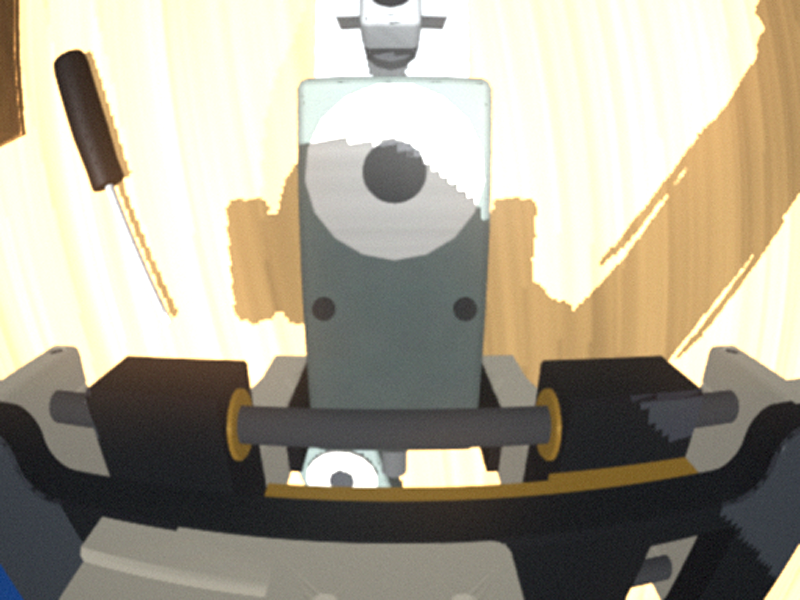

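The wrist view shows the gearbox held squarely, with its cover centre at (394,172). The jaw tip is at (391,30), in line with it, and the plate is partly visible at the top. I'll measure the plate edges by colour saturation.

```bash
python3 - <<'E'
from h import *
import cv2
f=load("wrist2");s=cv2.cvtColor(f["pixels"],cv2.COLOR_BGR2HSV)[...,1].astype(int)
P0=[.5208,.0571,1.4226]
for r in (3,10,20,30,40):
    g=np.where(s[r]<45)[0];g=g[(g>170)&(g<340)];print(r,g.min(),g.max(),s[r,190:215:3],s[r,295:315:3])
xs=np.arange(-.08,.06,.005)
for sg in (.045,-.045):
    q=wproj(f,place(P0,[(x,sg,.006) for x in xs]));print([tuple(a) for a in q[(q[:,1]>0)&(q[:,1]<60)].round(1)])
T=np.array([.5381,.1889]);u=np.array([np.cos(np.radians(81.48)),np.sin(np.radians(81.48))])
zb=.1211-.0126;c=T-.0749*u;print("cover in hand exp",c,wproj(f,[[*c,zb+.054]])*1.5625, wproj(f,[[*(T-.1029*u),zb+.04]])*1.5625)
E
```

```text
3 202 298 [ 96  95 100  96  20   5   5   6   6] [ 7  2 83 88 88 89 89]
10 202 299 [ 96 102  99  96  16   6   6   7   5] [ 5  1 86 89 87 90 86]
20 202 299 [104 103 100  99  11   6   6   6   6] [ 4  2 84 84 84 87 88]
30 202 299 [105 104 100 100   6   5   6   5   5] [ 3  4 86 81 84 87 88]
40 202 299 [103 106 102  98   2   4   5   6   6] [ 3  4 91 82 79 85 86]
[(np.float64(298.1), np.float64(1.8)), (np.float64(298.2), np.float64(6.6)), (np.float64(298.3), np.float64(11.5)), (np.float64(298.4), np.float64(16.4)), (np.float64(298.5), np.float64(21.4)), (np.float64(298.6), np.float64(26.4)), (np.float64(298.6), np.float64(31.4)), (np.float64(298.7), np.float64(36.5)), (np.float64(298.7), np.float64(41.7)), (np.float64(298.8), np.float64(46.9)), (np.float64(298.8), np.float64(52.1)), (np.float64(298.8), np.float64(57.3))]
[(np.float64(200.1), np.float64(2.3)), (np.float64(200.0), np.float64(7.1)), (np.float64(199.9), np.float64(11.9)), (np.float64(199.8), np.float64(16.8)), (np.float64(199.7), np.float64(21.8)), (np.float64(199.6), np.float64(26.8)), (np.float64(199.5), np.float64(31.8)), (np.float64(199.5), np.float64(36.9)), (np.float64(199.5), np.float64(42.1)), (np.float64(199.4), np.float64(47.2)), (np.float64(199.4), np.float64(52.5)), (np.float64(199.4), np.float64(57.7))]
cover in hand exp [0.52700322 0.11482658] [[393.56562473 174.70662756]] [[393.46569437  74.72050741]]
```

Emit:
arm_command --targets '[{"gripper":1,"x":0,"y":-1,"z":30,"wx":0,"wy":0,"wz":0},{"gripper":1,"x":0,"y":-1,"z":60,"wx":0,"wy":0,"wz":0},{"gripper":1,"x":0,"y":-1,"z":85,"wx":0,"wy":0,"wz":0},{"gripper":1,"x":0,"y":-1,"z":98,"wx":0,"wy":0,"wz":0},{"gripper":1,"x":0,"y":-1,"z":98,"wx":0,"wy":0,"wz":0}]'

```text
time: 4.35
tcp_pos: [0.5384, 0.1883, 0.0219]
tcp_rot: [179.9, -0.1, -98.5]
wrist_force: [-0.2, 0.6, -3.7]
grip_width: 0.638
grasp_force: 30.0
```

Emit:
arm_command --targets '[{"gripper":1,"x":12,"y":0,"z":0,"wx":0,"wy":0,"wz":0},{"gripper":1,"x":24,"y":0,"z":0,"wx":0,"wy":0,"wz":0},{"gripper":1,"x":36,"y":0,"z":0,"wx":0,"wy":0,"wz":0},{"gripper":1,"x":46,"y":0,"z":0,"wx":0,"wy":0,"wz":0},{"gripper":1,"x":46,"y":0,"z":0,"wx":0,"wy":0,"wz":0}]'

```text
time: 4.85
tcp_pos: [0.5325, 0.1411, 0.0241]
tcp_rot: [180.0, 0.0, -98.7]
wrist_force: [0.1, 0.2, -5.0]
grip_width: 0.632
grasp_force: 30.0
```

```bash
python3 - <<'E'
from cell import env
from h import *
import cv2
u=np.array([np.cos(np.radians(81.5)),np.sin(np.radians(81.5))]);t=np.array([.5196,.0573])+.0749*u
move([*t,.0186],-98.5,env);print(env.get_state()["wrist_force"])
f=env.grab_frame("wrist"); np.savez("pics/wrist3.npz",**f)
g=env.grab_frame("scene");e=env.grab_frame("side")
c=lambda im,x,y,w,h,k:cv2.convertScaleAbs(cv2.resize(im[y:y+h,x:x+w],None,fx=k,fy=k,interpolation=cv2.INTER_CUBIC),alpha=1.4)
cv2.imwrite("pics/m3.png",np.hstack([c(f["pixels"],120,0,270,384,1.5),c(e["pixels"],180,150,72,104,576/104)]))
E
```

```text
t 4.85 tcp [0.5325 0.1411 0.0241] [ 1.800e+02  1.000e-02 -9.867e+01] -> mm [9.9 0.4 5.5] turn [ 0.    0.01 -0.17]
[ 0.10070398  0.22214247 -5.04090896]
```

View pics/m3.png

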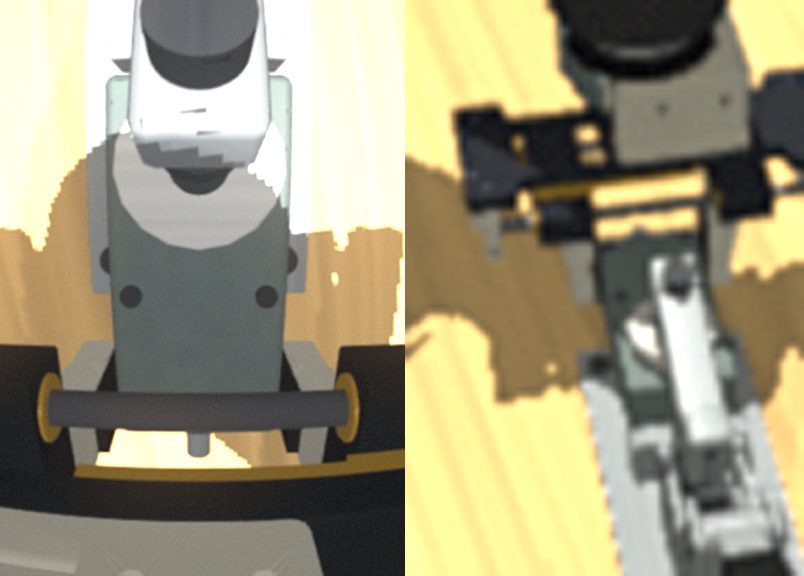

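The gearbox nose is in the mouth and on the plate's centre line: both centres lie at about 198 px in the crop. The stop is just ahead of the nose. I'll lower a little and then advance until it touches.

Emit:
arm_command --targets '[{"gripper":1,"x":1,"y":0,"z":3,"wx":0,"wy":0,"wz":0},{"gripper":1,"x":3,"y":0,"z":4,"wx":0,"wy":0,"wz":0},{"gripper":1,"x":5,"y":0,"z":4,"wx":0,"wy":0,"wz":0},{"gripper":1,"x":6,"y":0,"z":4,"wx":0,"wy":0,"wz":0},{"gripper":1,"x":7,"y":0,"z":4,"wx":0,"wy":0,"wz":0}]'

```text
time: 5.5
tcp_pos: [0.5318, 0.1358, 0.0195]
tcp_rot: [180.0, -0.0, -98.6]
wrist_force: [0.5, -0.4, -4.6]
grip_width: 0.634
grasp_force: 30.0
```

Emit:
arm_command --targets '[{"gripper":1,"x":1,"y":0,"z":0,"wx":0,"wy":0,"wz":0},{"gripper":1,"x":2,"y":0,"z":0,"wx":0,"wy":0,"wz":0},{"gripper":1,"x":2,"y":0,"z":0,"wx":0,"wy":0,"wz":0}]'

```text
time: 5.8
tcp_pos: [0.5315, 0.1338, 0.0195]
tcp_rot: [180.0, -0.0, -98.6]
wrist_force: [-0.2, 0.4, -4.7]
grip_width: 0.639
grasp_force: 30.0
```

Emit:
arm_command --targets '[{"gripper":1,"x":1,"y":0,"z":0,"wx":0,"wy":0,"wz":0},{"gripper":1,"x":2,"y":0,"z":0,"wx":0,"wy":0,"wz":0},{"gripper":1,"x":2,"y":0,"z":0,"wx":0,"wy":0,"wz":0}]'

```text
time: 6.1
tcp_pos: [0.5315, 0.1322, 0.0196]
tcp_rot: [-180.0, 0.0, -98.6]
wrist_force: [0.7, 2.3, -4.5]
grip_width: 0.639
grasp_force: 30.0
```

Emit:
arm_command --targets '[{"gripper":1,"x":1,"y":0,"z":0,"wx":0,"wy":0,"wz":0},{"gripper":1,"x":1,"y":0,"z":0,"wx":0,"wy":0,"wz":0},{"gripper":1,"x":1,"y":0,"z":0,"wx":0,"wy":0,"wz":0}]'

```text
time: 6.4
tcp_pos: [0.5316, 0.1321, 0.0198]
tcp_rot: [-179.9, 0.1, -98.6]
wrist_force: [-1.1, 5.8, -4.1]
grip_width: 0.635
grasp_force: 30.0
```

Emit:
arm_command --targets '[{"gripper":1,"x":1,"y":0,"z":0,"wx":0,"wy":0,"wz":0},{"gripper":1,"x":1,"y":0,"z":0,"wx":0,"wy":0,"wz":0},{"gripper":1,"x":1,"y":0,"z":0,"wx":0,"wy":0,"wz":0}]'

```text
time: 6.7
tcp_pos: [0.5317, 0.132, 0.0199]
tcp_rot: [-179.9, 0.2, -98.6]
wrist_force: [-2.0, 11.8, -4.6]
grip_width: 0.643
grasp_force: 30.0
```

The nose touches the stop, with force rising to about 12 N. I'll relax it, lower onto the plate and release.

Emit:
arm_command --targets '[{"gripper":1,"x":-3,"y":0,"z":0,"wx":0,"wy":0,"wz":0},{"gripper":1,"x":-3,"y":0,"z":1,"wx":0,"wy":0,"wz":0},{"gripper":1,"x":-3,"y":0,"z":2,"wx":0,"wy":0,"wz":0},{"gripper":1,"x":-3,"y":0,"z":2,"wx":0,"wy":0,"wz":0},{"gripper":1,"x":-3,"y":0,"z":2,"wx":0,"wy":0,"wz":0}]'

```text
time: 7.2
tcp_pos: [0.5318, 0.1332, 0.0186]
tcp_rot: [-179.9, 0.0, -98.5]
wrist_force: [-4.1, 3.5, 7.0]
grip_width: 0.637
grasp_force: 30.0
```

Emit:
arm_command --targets '[{"gripper":-0.6,"x":0,"y":0,"z":-1,"wx":0,"wy":0,"wz":0},{"gripper":-1,"x":0,"y":0,"z":-1,"wx":0,"wy":0,"wz":0},{"gripper":-1,"x":0,"y":0,"z":-1,"wx":0,"wy":0,"wz":0},{"gripper":-1,"x":0,"y":0,"z":-1,"wx":0,"wy":0,"wz":0},{"gripper":-1,"x":0,"y":0,"z":-1,"wx":0,"wy":0,"wz":0}]'

```text
time: 7.7
tcp_pos: [0.5314, 0.1328, 0.0185]
tcp_rot: [180.0, -0.0, -98.6]
wrist_force: [-0.3, 0.5, -0.3]
grip_width: 0.986
grasp_force: 0.0
```

```bash
python3 - <<'E'
from cell import env
from h import *
import cv2
s=env.get_state();print(s["tcp_pos"],s["wrist_force"],s["grip_width"])
f=env.grab_frame("wrist"); np.savez("pics/wrist4.npz",**f); cv2.imwrite("pics/wrist4.png",cv2.convertScaleAbs(cv2.resize(f["pixels"],(800,600),interpolation=cv2.INTER_CUBIC),alpha=1.3))
E
```

```text
[0.5314356  0.13277245 0.01845872] [-0.32503244  0.51810783 -0.29256958] 0.9861799763711371
```

View pics/wrist4.png

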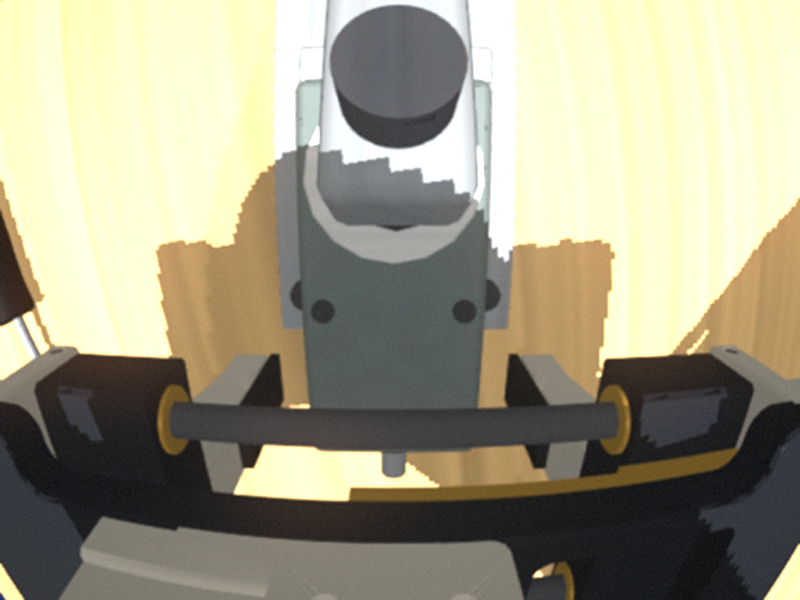

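The gearbox stands centred on the plate (edges 297–490 on a plate spanning 277–513), nose at the stop, with its cover under the jaw. Now I'll rise and go to the handle.

Emit:
arm_command --targets '[{"gripper":-1,"x":0,"y":0,"z":-30,"wx":0,"wy":0,"wz":0},{"gripper":-1,"x":0,"y":0,"z":-75,"wx":0,"wy":0,"wz":0},{"gripper":-1,"x":0,"y":0,"z":-120,"wx":0,"wy":0,"wz":0},{"gripper":1,"x":0,"y":0,"z":-165,"wx":0,"wy":0,"wz":0},{"gripper":1,"x":0,"y":0,"z":-215,"wx":0,"wy":0,"wz":0}]'

```text
time: 8.25
tcp_pos: [0.5307, 0.1325, 0.235]
tcp_rot: [180.0, -0.0, -98.6]
wrist_force: [0.3, 0.3, -0.6]
grip_width: 0.879
grasp_force: 0.0
```

```bash
python3 - <<'E'
from cell import env
from h import *
move([.4804,-.2063,.22],-98.5,env)
E
```

```text
t 8.25 tcp [0.5307 0.1325 0.235 ] [ 1.7995e+02 -3.0000e-02 -9.8570e+01] -> mm [342.5  -0.8  15.2] turn [ 0.05 -0.03 -0.07]
```

Emit:
arm_command --targets '[{"gripper":1,"x":45,"y":0,"z":0,"wx":0,"wy":0,"wz":0},{"gripper":1,"x":90,"y":0,"z":0,"wx":0,"wy":0,"wz":0},{"gripper":1,"x":135,"y":0,"z":0,"wx":0,"wy":0,"wz":0},{"gripper":1,"x":180,"y":0,"z":0,"wx":0,"wy":0,"wz":0},{"gripper":1,"x":225,"y":0,"z":0,"wx":0,"wy":0,"wz":0}]'

```text
time: 8.75
tcp_pos: [0.4972, -0.0911, 0.2338]
tcp_rot: [-180.0, 0.0, -98.5]
wrist_force: [0.6, 0.2, -0.5]
grip_width: 0.42
grasp_force: 0.0
```

Emit:
arm_command --targets '[{"gripper":1,"x":45,"y":0,"z":0,"wx":0,"wy":0,"wz":0},{"gripper":1,"x":85,"y":0,"z":0,"wx":0,"wy":0,"wz":0},{"gripper":1,"x":117,"y":0,"z":0,"wx":0,"wy":0,"wz":0},{"gripper":1,"x":117,"y":0,"z":10,"wx":0,"wy":0,"wz":0},{"gripper":1,"x":117,"y":0,"z":10,"wx":0,"wy":0,"wz":0}]'

```text
time: 9.25
tcp_pos: [0.4793, -0.2057, 0.2221]
tcp_rot: [179.9, 0.0, -98.7]
wrist_force: [-0.3, 0.4, -0.7]
grip_width: 0.016
grasp_force: 0.0
```

```bash
python3 - <<'E'
from cell import env
from h import *
import cv2
move([.4804,-.2063,.165],-98.5,env)
f=env.grab_frame("wrist"); np.savez("pics/wrist5.npz",**f)
g=env.grab_frame("side")
c=lambda im,x,y,w,h,k:cv2.convertScaleAbs(cv2.resize(im[y:y+h,x:x+w],None,fx=k,fy=k,interpolation=cv2.INTER_CUBIC),alpha=1.3)
cv2.imwrite("pics/m5.png",np.hstack([c(f["pixels"],100,0,312,384,1.3),c(g["pixels"],190,190,110,137,499/137)]))
E
```

```text
t 9.25 tcp [ 0.4793 -0.2057  0.2221] [ 1.7986e+02  2.0000e-02 -9.8700e+01] -> mm [ 0.5 -1.3 57.1] turn [ 0.14  0.02 -0.2 ]
```

View pics/m5.png

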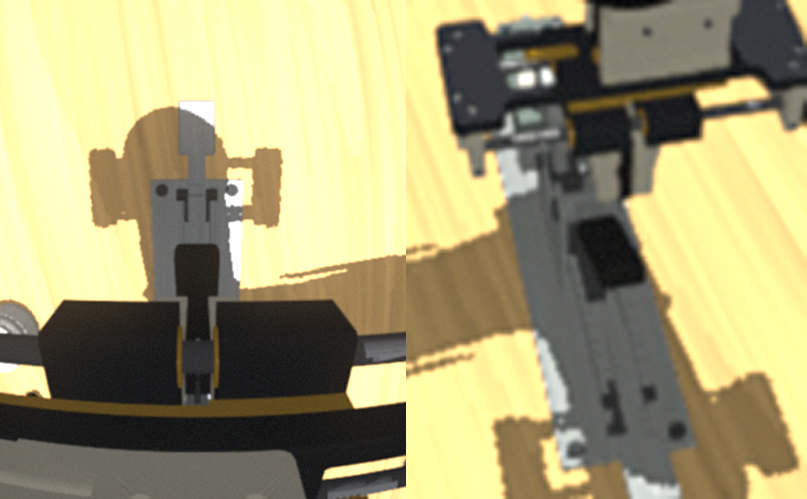

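In the wrist crop the handle tip is at (197,244), in line with the closed fingers. I'll press down now.

Emit:
arm_command --targets '[{"gripper":1,"x":0,"y":-1,"z":30,"wx":0,"wy":0,"wz":0},{"gripper":1,"x":0,"y":-1,"z":55,"wx":0,"wy":0,"wz":0},{"gripper":1,"x":0,"y":-1,"z":64,"wx":0,"wy":0,"wz":0},{"gripper":1,"x":0,"y":-1,"z":72,"wx":0,"wy":0,"wz":0},{"gripper":1,"x":0,"y":-1,"z":80,"wx":0,"wy":0,"wz":0}]'

```text
time: 9.85
tcp_pos: [0.4827, -0.2052, 0.1444]
tcp_rot: [-179.9, -0.0, -98.5]
wrist_force: [-0.3, -0.8, 4.1]
grip_width: 0.004
grasp_force: 1.5
```

Emit:
arm_command --targets '[{"gripper":1,"x":0,"y":0,"z":7,"wx":0,"wy":0,"wz":0},{"gripper":1,"x":0,"y":0,"z":14,"wx":0,"wy":0,"wz":0},{"gripper":1,"x":0,"y":0,"z":21,"wx":0,"wy":0,"wz":0},{"gripper":1,"x":0,"y":0,"z":28,"wx":0,"wy":0,"wz":0},{"gripper":1,"x":0,"y":0,"z":28,"wx":0,"wy":0,"wz":0}]'

```text
time: 10.35
tcp_pos: [0.4826, -0.2056, 0.116]
tcp_rot: [-179.9, -0.0, -98.5]
wrist_force: [1.1, -1.3, 2.8]
grip_width: 0.003
grasp_force: 1.6
```

Emit:
arm_command --targets '[{"gripper":1,"x":0,"y":0,"z":5,"wx":0,"wy":0,"wz":0},{"gripper":1,"x":0,"y":0,"z":10,"wx":0,"wy":0,"wz":0},{"gripper":1,"x":0,"y":0,"z":14,"wx":0,"wy":0,"wz":0},{"gripper":1,"x":0,"y":0,"z":17,"wx":0,"wy":0,"wz":0},{"gripper":1,"x":0,"y":0,"z":17,"wx":0,"wy":0,"wz":0}]'

```text
time: 10.85
tcp_pos: [0.4809, -0.2052, 0.098]
tcp_rot: [179.9, 0.0, -98.6]
wrist_force: [-0.9, 0.3, 1.1]
grip_width: 0.005
grasp_force: 0.4
```

Emit:
arm_command --targets '[{"gripper":1,"x":0,"y":0,"z":3,"wx":0,"wy":0,"wz":0},{"gripper":1,"x":0,"y":0,"z":-10,"wx":0,"wy":0,"wz":0},{"gripper":1,"x":0,"y":0,"z":-50,"wx":0,"wy":0,"wz":0},{"gripper":1,"x":0,"y":0,"z":-80,"wx":0,"wy":0,"wz":0},{"gripper":1,"x":0,"y":0,"z":-80,"wx":0,"wy":0,"wz":0}]'

```text
time: 11.35
tcp_pos: [0.4841, -0.2059, 0.1829]
tcp_rot: [-179.6, -0.0, -98.5]
wrist_force: [0.3, 0.3, 0.2]
grip_width: 0.005
grasp_force: 0.0
```

Emit:
arm_command --targets '[{"gripper":1,"x":0,"y":0,"z":0,"wx":0,"wy":0,"wz":0},{"gripper":1,"x":0,"y":0,"z":0,"wx":0,"wy":0,"wz":0},{"gripper":1,"x":0,"y":0,"z":0,"wx":0,"wy":0,"wz":0},{"gripper":1,"x":0,"y":0,"z":0,"wx":0,"wy":0,"wz":0}]'

```text
time: 11.75
tcp_pos: [0.481, -0.2054, 0.1776]
tcp_rot: [179.9, -0.0, -98.6]
wrist_force: [0.4, -0.4, 0.5]
grip_width: 0.005
grasp_force: 0.0
```

```bash
python3 - <<'E'
from cell import env
from h import *
import cv2
sd=np.array([.5200,.0588]);u=np.array([np.cos(np.radians(81.5)),np.sin(np.radians(81.5))])
t=sd-.335*u; print(t)
f=env.grab_frame("wrist"); np.savez("pics/wrist6.npz",**f)
p=[*sd,np.radians(81.5)]
print("paddle pred (crop px)",[(wproj(f,place(p,(x,0,.066)))[0]-[100,0])*1.3 for x in (-.353,-.335,-.308)],"htip",(wproj(f,place(p,(-.295,0,.098)))[0]-[100,0])*1.3)
move([*t,.1],-98.5,env)
g=env.grab_frame("side")
c=lambda im,x,y,w,h,k:cv2.convertScaleAbs(cv2.resize(im[y:y+h,x:x+w],None,fx=k,fy=k,interpolation=cv2.INTER_CUBIC),alpha=1.3)
cv2.imwrite("pics/m6.png",np.hstack([c(f["pixels"],100,0,312,384,1.3),c(g["pixels"],190,170,110,137,499/137)]))
E
```

```text
[ 0.47048385 -0.27252031]
paddle pred (crop px) [array([197.84873802, 124.07263808]), array([197.87139788, 149.91198657]), array([197.90139568, 188.38617675])] htip [198.03795348 215.74051481]
t 11.8 tcp [ 0.4811 -0.2054  0.1778] [ 1.7992e+02 -1.0000e-02 -9.8570e+01] -> mm [67.9  0.4 77.8] turn [ 0.08 -0.01 -0.07]
```

View pics/m6.png

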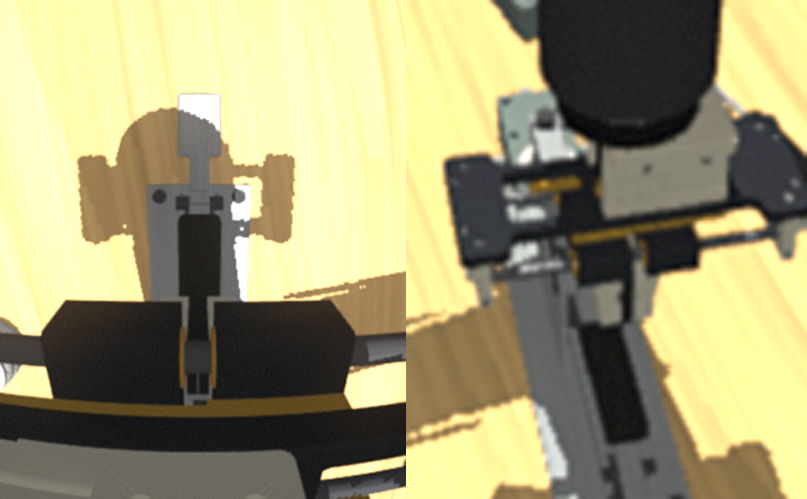

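The clamp is locked: the handle lies level with its tip at (199,214) in the crop, and nothing is touching it. The paddle's free end is at (199,94), about 20 mm further out than I assumed, so its press point is about 356 mm behind the seat. I'll go there and flick it.

Emit:
arm_command --targets '[{"gripper":1,"x":40,"y":0,"z":0,"wx":0,"wy":0,"wz":0},{"gripper":1,"x":80,"y":0,"z":0,"wx":0,"wy":0,"wz":0},{"gripper":1,"x":92,"y":0,"z":20,"wx":0,"wy":0,"wz":0},{"gripper":1,"x":92,"y":0,"z":60,"wx":0,"wy":0,"wz":0},{"gripper":1,"x":92,"y":0,"z":95,"wx":0,"wy":0,"wz":0}]'

```text
time: 12.35
tcp_pos: [0.4675, -0.297, 0.0823]
tcp_rot: [-180.0, 0.0, -98.7]
wrist_force: [-0.0, -0.2, -0.9]
grip_width: 0.005
grasp_force: 0.0
```

Emit:
arm_command --targets '[{"gripper":1,"x":0,"y":0,"z":10,"wx":0,"wy":0,"wz":0},{"gripper":1,"x":0,"y":0,"z":20,"wx":0,"wy":0,"wz":0},{"gripper":1,"x":0,"y":0,"z":30,"wx":0,"wy":0,"wz":0},{"gripper":1,"x":0,"y":0,"z":38,"wx":0,"wy":0,"wz":0},{"gripper":1,"x":0,"y":0,"z":38,"wx":0,"wy":0,"wz":0}]'

```text
time: 12.85
tcp_pos: [0.4686, -0.2964, 0.0456]
tcp_rot: [-179.9, -0.0, -98.5]
wrist_force: [-0.6, -0.6, 0.8]
grip_width: 0.006
grasp_force: 0.8
```

Emit:
arm_command --targets '[{"gripper":1,"x":0,"y":0,"z":0,"wx":0,"wy":0,"wz":0},{"gripper":1,"x":0,"y":0,"z":0,"wx":0,"wy":0,"wz":0}]'

```text
time: 13.05
tcp_pos: [0.4685, -0.2966, 0.0464]
tcp_rot: [-179.9, -0.0, -98.5]
wrist_force: [0.7, -0.5, 1.8]
grip_width: 0.005
grasp_force: 0.8
```

Pressed about 20 mm, and the force is low, which suggests it has released. I'll lift off, away from the clamp, and check.

Emit:
arm_command --targets '[{"gripper":1,"x":0,"y":0,"z":-20,"wx":0,"wy":0,"wz":0},{"gripper":1,"x":5,"y":0,"z":-50,"wx":0,"wy":0,"wz":0},{"gripper":1,"x":10,"y":0,"z":-95,"wx":0,"wy":0,"wz":0},{"gripper":1,"x":15,"y":0,"z":-140,"wx":0,"wy":0,"wz":0},{"gripper":1,"x":15,"y":0,"z":-180,"wx":0,"wy":0,"wz":0}]'

```text
time: 13.55
tcp_pos: [0.4655, -0.3116, 0.2284]
tcp_rot: [-179.9, -0.0, -98.6]
wrist_force: [1.7, -0.3, -0.6]
grip_width: 0.003
grasp_force: 0.0
```

Emit:
arm_command --targets '[{"gripper":1,"x":0,"y":0,"z":0,"wx":0,"wy":0,"wz":0},{"gripper":1,"x":0,"y":0,"z":0,"wx":0,"wy":0,"wz":0},{"gripper":1,"x":0,"y":0,"z":0,"wx":0,"wy":0,"wz":0}]'

```text
time: 13.85
tcp_pos: [0.4649, -0.3108, 0.2248]
tcp_rot: [179.9, 0.0, -98.6]
wrist_force: [0.8, -0.1, -0.5]
grip_width: 0.006
grasp_force: 0.0
```

```bash
python3 - <<'E'
from cell import env
from h import *
import cv2
print(env.get_state()["tcp_pos"],env.get_state()["wrist_force"])
f=env.grab_frame("scene");g=env.grab_frame("side")
c=lambda im,x,y,w,h,k:cv2.convertScaleAbs(cv2.resize(im[y:y+h,x:x+w],None,fx=k,fy=k,interpolation=cv2.INTER_CUBIC),alpha=1.4)
cv2.imwrite("pics/m7.png",np.hstack([c(f["pixels"],130,80,210,210,400/210),c(g["pixels"],190,165,110,110,400/110)]))
E
```

```text
[ 0.46493479 -0.31078633  0.22482041] [ 0.83740489 -0.14395755 -0.45800213]
```

View pics/m7.png

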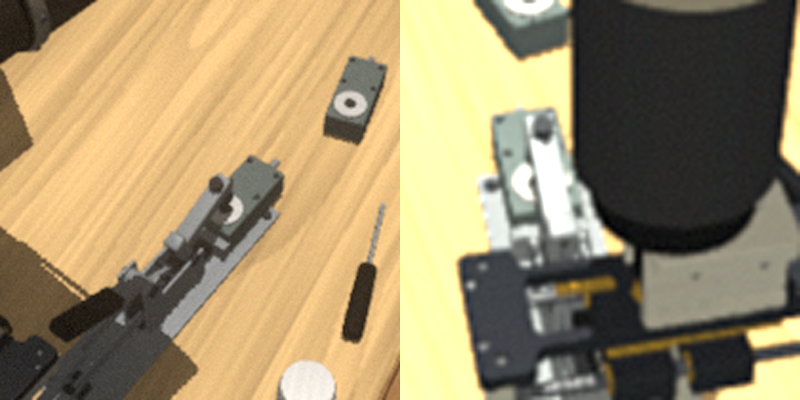

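The handle is raised again, at (85,315) in the left crop, and the jaw is open. The gearbox is still seated with its cover flush, and the other gearbox, screwdriver and can look undisturbed.

```bash
python3 -c "
from cell import env
print(env.hand_in())"
```

```text
the job is handed in; nothing more can be done
None
```

The job is handed in: I pressed the proud gearbox's cover home in the clamp, saw it hold locked with the hand off, and flicked the release. The last pictures show the clamp open, the gearbox still at the stop and nothing else moved; hand-in returned no verdict.

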